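Draw the fork from its leaning rest and hold it level over the plate

TASK

The washed fork is drying in its leaning rest and may still drip: draw it out, turn it level and face up as it would lie on a table, and hold it with its tine ends over the middle of the plate, about a hand's breadth (10 cm) above it, ready to be handed across to the bed. Finish while still holding the fork still in the air, touching nothing else with it, and leave the plate, timer, jar and box where they are, the box shut.

Things in the scene. Friction and masses are not known exactly. Their poses are not given: they have to be found in the camera images.
- fork: Steel fork, loose, 60 g, 180 mm long. Origin: centre of its handle; x along it to the tines, y across, z out of its front (upper) face. Handle: bar 85 mm long (x -42.5 to +42.5), 14 wide (y), 10 thick (z). Starts in the rest with x pointing 45 degrees down and along the rest's x, so the handle sticks up and back out of the sleeve, its centre 116 mm above the desk. Balances at about x = +60.
- fork_tip (a point): Middle of the tine ends, in the fork's frame at x = +137.5, z = -3 mm. Between handle and tines: a neck 8 mm wide to x = +82, then a head 24 mm wide with four tines, all 4 mm thick (z -5 to -1), underside level with the handle's.
- holder: Leaning fork rest, fixed: oak base 130 x 70 x 12 mm (x, y, z), above it an aluminium sleeve sloping 45 degrees down towards the rest's +x. Origin: under the base's centre, on the desk; z up. Sleeve 89 mm long, 38 x 20 outside, 30 wide (y) x 12 x 85 deep inside, closed foot. The fork is loose in it (3 mm each side); pull it straight up the slope (up and to the rest's -x); 85 mm clears it.
- holder_mouth (a point): Middle of the sleeve's open upper end, in the rest's frame at x = -33, z = 79 mm; axes as the rest's. The handle's centre starts 52.5 mm up the slope from it.
- plate: Cream ceramic plate, round, 200 mm across, 20 mm high, loose on the desk. Origin under its centre, z up.
- timer: Kitchen timer, white base 68 mm across with a red dial, 51 mm high, loose. Origin under its centre. A bystander.
- jar: Frosted glass jar with oak lid, 72 mm across, 100 mm high, loose. Origin under its centre. A bystander.
- box: Small oak box, 100 x 140 x 60 mm, with a lid on top (knob reaching to about 110 mm high) and brass latch, fixed to the desk. Origin under its centre. A bystander.
- box_lid (a joint): Opening angle of the oak box's lid in rad, 0 shut.
Not all that is in view belongs to the job. Of the things like the fork, leave any that is red or turquoise; of the rest the smaller one is meant.

How it is judged:
On the way:
1. the gripped fork is drawn clear of the rest, its tine ends higher than the sleeve's mouth and nothing of it touching the rest (z of fork_tip in the frame of holder_mouth above 0 m and contact force between fork and the fingers above 1 N and contact force between fork and holder below 0.1 N), for 0.1 s.
At the end, for the whole second after the job is handed in: The fingers alone hold the fork still in the air, face up, level within 15 degrees, tine ends within 65 mm of the plate's centre (seen from above) and 70 to 200 mm above the desk, handle over 70 mm up; plate, timer and jar within 15 mm of their places, box shut (contact force between fork and the fingers above 1 N and angle between fork's own z axis and vertical below 0.27 rad and horizontal distance between fork_tip and plate below 0.065 m and height (world z) of fork_tip between 0.07 and 0.2 m and height (world z) of fork above 0.07 m and linear speed of fork below 0.03 m/s and contact force between fork and holder below 0.1 N and contact force between fork and plate below 0.1 N and contact force between fork and timer below 0.1 N and contact force between fork and jar below 0.1 N and contact force between fork and box below 0.1 N and distance of each of plate, timer, jar from where it was at the start of the episode below 0.015 m and value of joint box_lid below 0.1 rad); the arm keeps its last pose, push and grip.
It fails at once if the plate, timer or jar is pushed from its place by more than 15 mm (distance of any of plate, timer, jar from where it was at the start of the episode above 0.015 m).
It fails at once if the box's lid is opened (value of joint box_lid above 0.1 rad).
It also fails if it takes over 35 s, if anything falls off the work surface, if the arm or the gripper's body presses on something with over 40 N, if the wrist force passes 120 N, or if a joint passes its speed limit or range.

ROBOT

A 6-joint arm with a two-finger parallel gripper is mounted at the origin on the work surface. World frame = base frame: x ahead of the robot, y to its left, z up, the work surface at z = 0. Lengths are in m, angles in rad, forces in N, time in s.
With the tool pointing down it reaches from about 0.35 to 0.875 m from the base axis. Payload 15.5 kg.
Tool frame: the origin (TCP) lies at the very end of the fingers, on their centre line; the grasp point (between the pads) lies 19 mm behind it; z points along the fingers, y is the line along which they close (so a half turn about z gives the same grasp; the last joint's range is limited). The gripper opens to 85 mm and grips with 20 to 120 N. Pads are 22 mm wide; open, the fingers measure 114 mm over their backs; the gripper's body (76 mm by 85 mm) begins 54 mm behind the grasp point. The pads swing forward as they close: fully open they stand 13 mm farther back than shut.
Start: joints at [-1.442, 0.494, 1.345, -0, 1.302, -0.096], TCP at [0.139, -0.609, 0.231] pointing down, gripper open.
Joint ranges: [-2.91, 2.91], [-0.82, 2.16], [0.22, 2.67], [-1.22, 4.37], [0.12, 2.79], [-3.08, 3.08]. Speed limits (rad/s): [1.89, 1.89, 2.57, 3.01, 3.01, 3.01].

INTERFACE

Orientations are given as a unit quaternion [x, y, z, w].
In Python, from plant import r gives the robot as it stands. The module is installed in compiled form; this text tells all that it offers. Calls block until the motion is done:
- r.move_to(position, orientation): joint-space move of the TCP to a pose.
- r.move_linear(position, rotation=None, max_speed=0.15, contact_N=None): straight line of the TCP; rotation=None keeps the orientation; max_speed is the mean speed in m/s. With contact_N (N) it stops when the force on the tool has changed by that much, and returns True; else False.
- r.movej(angles): joint-space move.
- r.grip(opening, strength=None): finger opening in m; strength is the grip in N (None keeps the last); returns when the fingers have stopped.
- r.dwell(seconds).
- r.solve_ik(position, orientation): joint angles nearest the present ones, or None.
- r.grab_frame(name): name is "scene" or "top"; returns the picture (420x560x3 uint8, blue, green, red); there is no depth.
- r.camera_model(name): a dict with "camera_matrix" (3x3 intrinsics, pixels), "k1" (the pictures are not rectified: a ray, as slopes to the right and down, at radius r is drawn at 1 + k1 r^2 times it, then the intrinsics apply), "origin" and "orientation" of the camera in the world. Camera axes: x right, y down, z forward; pixel columns grow to the right and rows downward; lengths in m; the calibration is good to about 2 mm. A picture is of the moment at which its call begins. camera_model takes no time and is no camera call.
A pose or a line that the arm cannot do raises r.PlanningError and nothing moves.
- r.job_done(): hands the job in; it is judged then, once.
Trained networks look in the newest picture that a camera, given by its name, has taken for a name from the list of things; names that differ only in an ending like _2 or _b are one class to them, and where a whole thing is asked for, a point or a joint stands for the part that bears it (a point fixed in the world has none). Each returns a list of dicts, best first, with "score" (0 to 1); they miss things now and then, are a little off and sometimes report something else, mostly with a low value. They report only what shows in the picture. A call takes as long as a camera call. They do not tell look-alikes from the thing itself.
- r.look_for(camera, target): "uv" ([column, row] in pixels, amid what is visible of it).
- r.masks_of(camera, target): "mask" (420x560 bool, what is visible of it) and "uv" ([column, row] in pixels, amid what is visible of it).
Readings, each from a call of its own:
- r.get_t(): time.
- r.get_joint_pos(): joint angles.
- r.get_qd(): joint speeds.
- r.get_tau(): joint torques, N m.
- r.get_tool_pos(): TCP position.
- r.get_tool_rot(): TCP orientation.
- r.get_ft_force(): force on the tool from outside, world axes, zero at the start.
- r.get_torque(): the same for the moment, N m.
- r.get_width(): finger opening in m.
- r.get_grasp_force(): force on a finger pad.
Only numpy, scipy, OpenCV 4.12 (cv2) and the standard library are available. Lean on these libraries where they do the work, as an engineer would, in place of code of your own. Each camera call takes 0.05 s, during which the arm holds its last target. There are 200 camera calls.

## Working session

There is one attempt and no reset: what is moved stays moved. The work goes in short steps, each a Python script; the robot and the scene stay as the last script left them, time stands still between calls to the robot, and variables do not carry over. Pictures are saved under pics/ and viewed, at most 10 in all, crops included, and the job is handed in when it is done.

```bash
mkdir -p pics; cat > h.py <<'E'
import numpy as np, cv2
from scipy.spatial.transform import Rotation as R
from plant import r
def cam(n):
    m=r.camera_model(n); K=np.array(m["camera_matrix"]); o=np.array(m["origin"]); q=np.array(m["orientation"])
    Rm=R.from_quat(q).as_matrix() if q.size==4 else q
    return K,m["k1"],o,Rm
def ray(n,uv):
    K,k1,o,Rm=cam(n); d=np.array([(uv[0]-K[0,2])/K[0,0],(uv[1]-K[1,2])/K[1,1]])
    s=d.copy()
    for _ in range(20): s=d/(1+k1*(s@s))
    return o,Rm@np.array([s[0],s[1],1])
def at_z(n,uv,z):
    o,v=ray(n,uv); return o+v*(z-o[2])/v[2]
def proj(n,p):
    K,k1,o,Rm=cam(n); c=(np.asarray(p)-o)@Rm; s=c[:2]/c[2]; s=s*(1+k1*(s@s))
    return s*[K[0,0],K[1,1]]+[K[0,2],K[1,2]]
def tri(a,b):
    (o1,v1),(o2,v2)=a,b
    s=np.linalg.lstsq(np.stack([v1,-v2],1),o2-o1,rcond=None)[0]
    p,q=o1+s[0]*v1,o2+s[1]*v2
    return (p+q)/2,np.linalg.norm(p-q)
E
python3 - <<'E'
from h import *
for n in("scene","top"):
    cv2.imwrite(f"pics/{n}0.png",r.grab_frame(n)); print(r.camera_model(n))
    for t in("fork","holder","plate","timer","jar","box"):
        print(n,t,[(np.round(d["uv"]),round(d["score"],2),np.round(at_z(n,d["uv"],0.05),3)) for d in r.look_for(n,t)])
E
```

```text
{'camera_matrix': array([[486.00351004,   0.        , 278.21986517],
       [  0.        , 486.00351004, 213.53248707],
       [  0.        ,   0.        ,   1.        ]]), 'k1': 0.017682474147737905, 'origin': array([ 0.93961221, -0.63651096,  1.11419607]), 'orientation': array([ 0.91186855,  0.2602488 , -0.08283973, -0.30643743])}
scene fork [(array([167., 307.]), 0.95, array([ 0.447, -0.329,  0.05 ])), (array([242., 298.]), 0.69, array([ 0.587, -0.213,  0.05 ])), (array([276., 162.]), 0.68, array([0.418, 0.213, 0.05 ])), (array([340., 209.]), 0.67, array([0.661, 0.155, 0.05 ])), (array([234., 217.]), 0.54, array([ 0.431, -0.022,  0.05 ]))]
scene holder [(array([272., 324.]), 0.86, array([ 0.683, -0.231,  0.05 ])), (array([294., 248.]), 0.65, array([ 0.619, -0.023,  0.05 ]))]
scene plate [(array([340., 210.]), 0.95, array([0.665, 0.15 , 0.05 ]))]
scene timer [(array([294., 247.]), 0.61, array([ 0.618, -0.019,  0.05 ]))]
scene jar [(array([373., 131.]), 0.96, array([0.609, 0.486, 0.05 ]))]
scene box [(array([191., 396.]), 0.69, array([ 0.623, -0.461,  0.05 ]))]
{'camera_matrix': arr
[... 347 characters left out ...]
81, array([ 0.432, -0.294,  0.05 ])), (array([190., 279.]), 0.59, array([0.381, 0.223, 0.05 ])), (array([367., 182.]), 0.55, array([ 0.629, -0.257,  0.05 ])), (array([285., 259.]), 0.55, array([ 0.425, -0.027,  0.05 ]))]
top holder [(array([349., 166.]), 0.56, array([ 0.677, -0.211,  0.05 ])), (array([450., 180.]), 0.44, array([ 0.63 , -0.484,  0.05 ]))]
top plate [(array([211., 173.]), 0.76, array([0.664, 0.168, 0.05 ])), (array([449., 180.]), 0.43, array([ 0.63 , -0.479,  0.05 ]))]
top timer [(array([274., 195.]), 0.86, array([ 0.599, -0.002,  0.05 ]))]
top jar [(array([ 91., 198.]), 0.56, array([0.604, 0.489, 0.05 ]))]
top box [(array([445., 184.]), 0.79, array([ 0.619, -0.47 ,  0.05 ]))]
```

View pics/scene0.png

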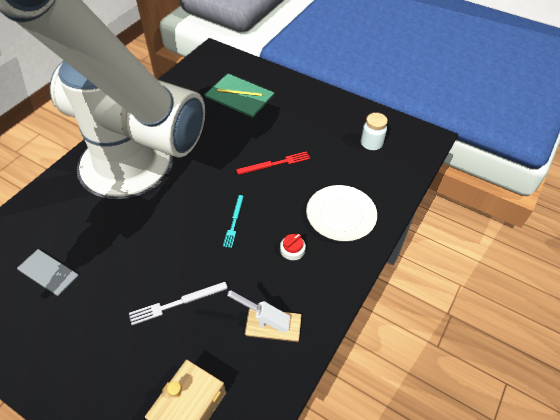

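View pics/top0.png

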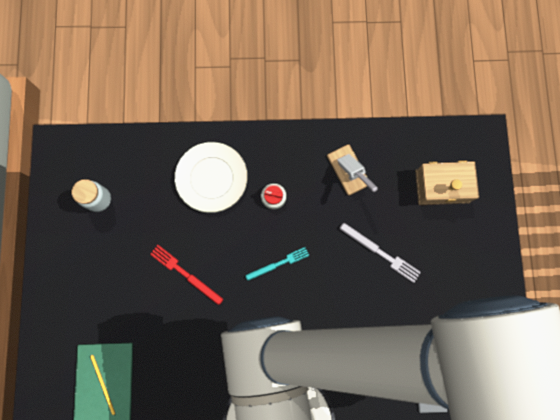

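Candidates: the red fork at scene (273,162) and the turquoise one at (235,220), both excluded by colour; the large grey fork lying at (180,303); and the grey fork in the rest at (243,298), which is smaller and the one meant. The plate is at (342,213), the timer at (293,246) and the rest at (272,323). One close crop of the rest from both cameras.

```bash
python3 - <<'E'
from h import *
a=cv2.imread("pics/scene0.png")[275:345,215:310]; b=cv2.imread("pics/top0.png")[138:208,315:390]
a=cv2.resize(a,None,fx=4.6,fy=4.6,interpolation=2); b=cv2.resize(b,None,fx=4.6,fy=4.6,interpolation=2)
cv2.imwrite("pics/crop.png",np.hstack([a,b]))
for n in("scene","top"):
    r.grab_frame(n)
    for t in("fork","holder","plate"):
        for d in r.masks_of(n,t):
            m=d["mask"]; c=cv2.findContours(m.astype(np.uint8),0,2)[0]; c=max(c,key=cv2.contourArea)
            print(n,t,round(d["score"],2),np.round(d["uv"]),m.sum(),np.round(cv2.boxPoints(cv2.minAreaRect(c)),1).tolist())
            if t=="plate": 
                e=cv2.fitEllipse(c); print(e[0],at_z(n,e[0],.018))
            if t=="holder":
                p=at_z(n,d["uv"],0.012);print(p)
E
```

```text
scene fork 0.94 [169. 304.] 971 [[127.69999694824219, 312.1000061035156], [225.1999969482422, 279.6000061035156], [229.3000030517578, 291.8999938964844], [131.8000030517578, 324.3999938964844]]
scene fork 0.74 [242. 301.] 251 [[226.10000610351562, 295.1000061035156], [229.8000030517578, 288.6000061035156], [263.0, 307.6000061035156], [259.29998779296875, 314.0]]
scene fork 0.56 [235. 214.] 155 [[232.10000610351562, 218.1999969482422], [238.6999969482422, 195.10000610351562], [243.5, 196.39999389648438], [236.8000030517578, 219.5]]
scene fork 0.55 [273. 161.] 435 [[237.0, 168.0], [307.6000061035156, 150.39999389648438], [309.6000061035156, 158.39999389648438], [239.0, 176.0]]
scene holder 0.83 [273. 324.] 1605 [[245.10000610351562, 335.6000061035156], [250.0, 299.0], [303.0, 306.1000061035156], [298.1000061035156, 342.6000061035156]]
[ 0.67510686 -0.21597378  0.012     ]
scene plate 0.69 [337. 212.] 2952 [[301.1000061035156, 227.6999969482422], [318.29998779296875, 176.10000610351562], [382.79998779296875, 197.60000610351562], [365.6000061035156, 249.1999969482422]]
(341.5553588867187
[... 823 characters left out ...]
156, 183.1999969482422], [347.6000061035156, 195.1999969482422]]
[ 0.68632397 -0.21043627  0.012     ]
top plate 0.6 [208. 175.] 3837 [[175.0, 142.0], [244.0, 142.0], [244.0, 211.0], [175.0, 211.0]]
(210.13710021972656, 176.5275421142578) [0.66370377 0.17367487 0.018     ]
top plate 0.35 [ 92. 198.] 918 [[67.19999694824219, 198.8000030517578], [78.5999984741211, 173.60000610351562], [114.9000015258789, 190.1999969482422], [103.5, 215.3000030517578]]
(91.3175277709961, 194.9123077392578) [0.61949583 0.49940552 0.018     ]
top plate 0.25 [366. 182.] 130 [[355.5, 173.5], [359.0, 170.0], [377.0, 188.0], [373.5, 191.5]]
(366.9264221191406, 181.31837463378906) [ 0.63884237 -0.26311884  0.018     ]
```

View pics/crop.png

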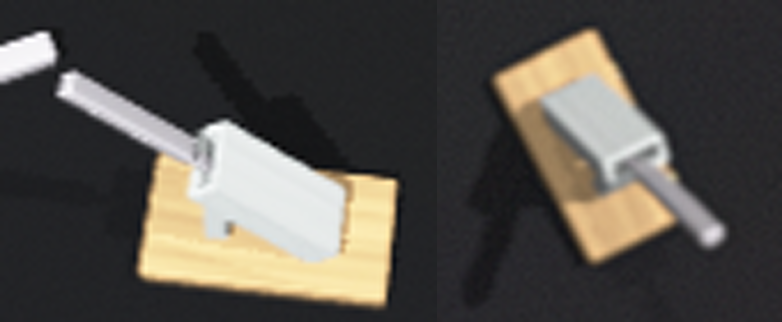

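The crop shows the handle's upper end at scene (229.4,293.3) and top (374.6,189.3). The oak base's corners and the sleeve are also clear, so I fit the rest's pose to them.

```bash
cat > fit.py <<'E'
from h import *
from scipy.optimize import least_squares
S=lambda u,v:(np.array([u,v])/4.6+[215,275]); T=lambda u,v:(np.array([u-437,v])/4.6+[315,138])
end=[-.1002,0,.1462]
if __name__=="__main__":
    sc=[S(158,155),S(398,180),S(386,305),S(138,278)]; tp=[T(493,76),T(597,28),T(595,265)]
    for n,l in(("scene",sc),("top",tp)): print(n,[at_z(n,p,.012).round(3)[:2].tolist() for p in l])
    print("end",tri(ray("scene",S(66,84)),ray("top",T(711,236))))
    C=lambda a,b:[a*.065,b*.035,.012]
    obs=[("scene",S(158,155),C(-1,1)),("scene",S(398,180),C(1,1)),("scene",S(386,305),C(1,-1)),("scene",S(138,278),C(-1,-1)),
     ("top",T(493,76),C(1,1)),("top",T(597,28),C(1,-1)),("top",T(595,265),C(-1,1)),("scene",S(66,84),end),("top",T(711,236),end)]
    W=lambda p,q:R.from_euler("z",p[2]).apply(q)+[p[0],p[1],0]
    f=lambda p:np.concatenate([proj(n,W(p,q))-uv for n,uv,q in obs])
    s=least_squares(f,[.68,-.21,.45],loss="soft_l1"); print(s.x,np.round(s.fun if 0 else f(s.x),1)); 
    for k,q in(("end",end),("mouth",[-.033,0,.079]),("hc",[-.0701,0,.1161])): print(k,W(s.x,q))
    yaw=s.x[2]
    hc=W(s.x,[-.0701,0,.1161])
    # tilt: angle of tool z behind vertical (deg), 45 = perpendicular to handle
    for tilt in(45,35,25,15,0,-15):
        for flip in(0,1):
            t=np.radians(tilt); Rz=R.from_euler("z",yaw)
            z=Rz.apply([-np.sin(t),0,-np.cos(t)]); y=Rz.apply([0,1-2*flip,0]); x=np.cross(y,z)
            q=R.from_matrix(np.stack([x,y,z],1)); g=hc+.019*z
            out=np.array([-.7071,0,.7071]); out=Rz.apply(out)
            print(tilt,flip,[None if (j:=r.solve_ik(p,q.as_quat())) is None else np.round(j,2).tolist() for p in(g-.1*z,g,g+.11*out)])
E
python3 fit.py
```

```text
scene [[0.605, -0.213], [0.722, -0.157], [0.752, -0.221], [0.635, -0.276]]
top [[0.721, -0.156], [0.75, -0.222], [0.601, -0.213]]
end (array([ 0.58725692, -0.25649545,  0.14502232]), np.float64(0.00033709269988512554))
[ 0.67776971 -0.21632112  0.43334245] [-0.1 -0.6  0.1 -0.1  0.  -0.1 -0.3 -0.7  0.3 -0.4 -0.4 -0.5 -0.4 -1.2
 -0.6  0.3  0.9  0.1]
end [ 0.58683147 -0.25839576  0.1462    ]
mouth [ 0.64781999 -0.23017804  0.079     ]
hc [ 0.61414925 -0.24575657  0.1161    ]
45 0 [[-0.2, 1.04, 0.61, -0.51, 2.1, -2.33], [-0.26, 1.01, 0.9, -0.49, 1.86, -2.25], [-0.32, 0.84, 1.07, -0.52, 1.83, -2.3]]
45 1 [[-0.2, 1.04, 0.61, -0.51, 2.1, 0.81], [-0.26, 1.01, 0.9, -0.49, 1.86, 0.89], [-0.32, 0.84, 1.07, -0.52, 1.83, 0.84]]
35 0 [[-0.24, 0.92, 0.77, -0.39, 1.92, -2.3], [-0.29, 0.92, 1.0, -0.39, 1.69, -2.25], [-0.36, 0.76, 1.15, -0.42, 1.68, -2.31]]
35 1 [[-0.24, 0.92, 0.77, -0.39, 1.92, 0.85], [-0.29, 0.92, 1.0, -0.39, 1.69, 0.9], [-0.36, 0.76, 1.15, -0.42, 1.68, 0.83]]
25 0 [[-0.29, 0.8, 0.93, -0.29, 1.74, -2.3], [-0.33, 0.84, 1.11, -0.3, 1.52, -2.27], [-0.41, 0.68, 1.23, -0.32, 1.53, -2.35]
[... 169 characters left out ...]
], [-0.38, 0.77, 1.22, -0.19, 1.34, -2.32], [-0.47, 0.61, 1.32, -0.21, 1.38, -2.41]]
15 1 [[-0.36, 0.7, 1.08, -0.18, 1.55, 0.8], [-0.38, 0.77, 1.22, -0.19, 1.34, 0.82], [-0.47, 0.61, 1.32, -0.21, 1.38, 0.73]]
0 0 [[-0.47, 0.58, 1.29, -0.0, 1.28, -2.48], [-0.47, 0.68, 1.38, -0.0, 1.07, -2.48], [-0.57, 0.53, 1.45, -0.0, 1.16, -2.58]]
0 1 [[-0.47, 0.58, 1.29, -0.0, 1.28, 0.67], [-0.47, 0.68, 1.38, -0.0, 1.07, 0.67], [-0.57, 0.53, 1.45, -0.0, 1.16, 0.57]]
-15 0 [[-0.61, 0.5, 1.49, 0.26, 1.04, -2.74], [-0.58, 0.64, 1.54, 0.3, 0.85, -2.76], [-0.69, 0.48, 1.58, 0.28, 0.98, -2.85]]
-15 1 [[-0.61, 0.5, 1.49, 0.26, 1.04, 0.4], [-0.58, 0.64, 1.54, 0.3, 0.85, 0.38], [-0.69, 0.48, 1.58, 0.28, 0.98, 0.3]]
```

The fit is within about 1 px and the heights agree, with the handle end at 0.145 against 0.146 expected. Now approach perpendicular to the handle via a high waypoint, then look before gripping.

```bash
cat > g.py <<'E'
from h import *
yaw=.4333; hc=np.array([.6145,-.2455,.1158]); Rz=R.from_euler("z",yaw)
def tool(tilt,yw=yaw):
    t=np.radians(tilt); Z=R.from_euler("z",yw)
    z=Z.apply([-np.sin(t),0,-np.cos(t)]); y=Z.apply([0,-1,0])
    return R.from_matrix(np.stack([np.cross(y,z),y,z],1)).as_quat(),z
out=Rz.apply([-.70711,0,.70711])
q45,z45=tool(45); G=hc+.019*z45
E
python3 - <<'E'
from g import *
print(r.get_t())
r.move_to([.139,-.609,.36],r.get_tool_rot())
q,_=tool(15); r.move_to([.62,-.22,.36],q)
r.move_to(G-.09*z45,q45); print(r.get_tool_pos()-(G-.09*z45),r.get_t())
r.move_linear(G-.035*z45,max_speed=.1)
a=r.grab_frame("scene")[235:345,180:310]; b=r.grab_frame("top")[100:210,310:420]
cv2.imwrite("pics/pre.png",cv2.resize(np.hstack([a,b]),None,fx=3.2,fy=3.2,interpolation=2)); print(r.get_t(),r.get_ft_force())
E
```

```text
1.1
[ 0.00050421 -0.00081371  0.00187523] 4.7333
5.5333 [-0.12044252 -0.41867484  0.01111033]
```

View pics/pre.png

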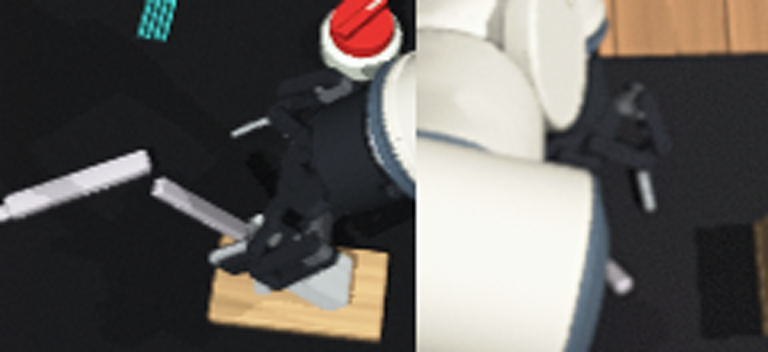

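The crop shows the two fingertips, at (250,128) and (225,255), straddling the handle, with the sleeve and timer clear. I go in, grip and check.

```bash
python3 - <<'E'
from g import *
hit=r.move_linear(G,max_speed=.06,contact_N=8); print(hit,r.get_tool_pos()-G,r.get_ft_force().round(1) )
if not hit:
    r.grip(0.0,50); print(r.get_width(),r.get_grasp_force(),r.get_ft_force())
    if r.get_width()>.008:
        hit=r.move_linear(r.get_tool_pos()+.112*out,max_speed=.06,contact_N=15); print(hit,r.get_ft_force(),r.get_width())
a=r.grab_frame("scene")[235:345,180:310]; b=r.grab_frame("top")[100:210,310:420]
cv2.imwrite("pics/out.png",cv2.resize(np.hstack([a,b]),None,fx=3.2,fy=3.2,interpolation=2)); print(r.get_t(),r.get_tool_pos())
E
```

```text
False [ 1.36278527e-04 -5.40011538e-05  1.57217669e-04] [ 0.1 -0.6  0.5]
0.013029557226970787 50.52242159843445 [-0.23749468 -0.23929736 -0.21353201]
False [-0.82755396  0.21810277  0.22549202] 0.012944927558021988
9.0333 [ 0.53056151 -0.28429944  0.18137852]
```

View pics/out.png

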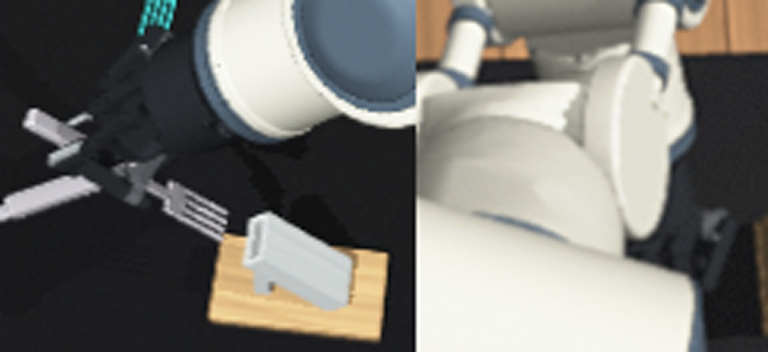

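The fork is clear of the sleeve, with its tines at crop (200,210) and the handle between the pads. Next I lift it, level it, and carry it over the plate.

```bash
python3 - <<'E'
from g import *
q,z=tool(0); P=np.array([.6637,.1715,0]); d=Rz.apply([1,0,0])
F=P-.1375*d+[0,0,.123]; T=F+.019*z
r.dwell(.2); r.move_linear(r.get_tool_pos()+.03*out+[0,0,.04],max_speed=.1)
r.move_to(T+[0,0,.08],q); r.move_linear(T,max_speed=.08); r.dwell(.4)
print(r.get_tool_pos()-T,r.get_width(),r.get_grasp_force(),r.get_t())
for n in("scene","top"):
    for dd in r.masks_of(n,"fork") if (im:=r.grab_frame(n)) is not None else []: pass
    print(n,"exp tip",proj(n,F+.1375*d-[0,0,.003]),"exp back",proj(n,F-.0425*d),"plate",proj(n,P+[0,0,.018]))
    if n=="scene": a=im[140:270,250:400]
    else: b=im[110:240,150:300]
cv2.imwrite("pics/end.png",cv2.resize(np.hstack([a,b]),None,fx=2.6,fy=2.6,interpolation=2))
E
```

```text
[6.68672864e-05 3.38500869e-05 1.27087852e-04] 0.012721491436923776 50.35280764102936 13.0833
scene exp tip [346.259416   189.05147514] exp back [279.23456355 181.8250308 ] plate [341.92847522 212.16775229]
top exp tip [205.78204639 166.76451032] exp back [235.72955291 228.40338181] plate [210.91961899 176.51015303]
```

View pics/end.png

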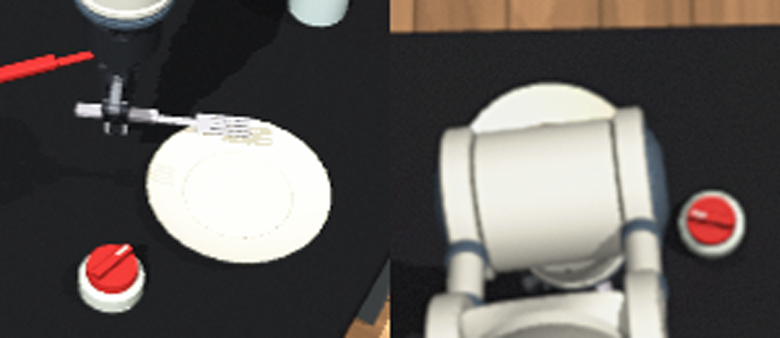

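In the picture the tine ends are at scene (346.2,188.8), against (346.3,189.1) predicted, and the handle's back end also matches. So the fork is level and face up, with its tines over the plate's middle. The plate and timer stand where they were.

```bash
python3 -c "
from plant import r
print(r.job_done(), r.get_t())"
```

```text
the job is handed in; nothing more can be done
the job is handed in; nothing more can be done
```

The job is handed in at about 13 s of the 35 s allowed: the gripper is holding the fork level and face up, tine ends over the plate's middle and about 10 cm above it; I wasn't shown the verdict.

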